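Sort tested laptop batteries into pass and reject nests

ROBOT

A 6-joint arm with a two-finger parallel gripper is mounted at the origin on the work surface. World frame = base frame: x ahead of the robot, y to its left, z up, the work surface at z = 0. Lengths are in mm, angles in rad, forces in N, time in s.
With the tool pointing down it reaches from about 150 to 775 mm from the base axis. Payload 6.1 kg.
Tool frame: the origin (TCP) lies between the finger pads; the fingertips stand 22 mm ahead of it and the grasp point (between the pads) lies 3 mm ahead of it; z points along the fingers, y is the line along which they close (so a half turn about z gives the same grasp; the last joint's range is limited). The gripper opens to 85 mm and grips with 20 to 120 N. Pads are 22 mm wide; open, the fingers measure 114 mm over their backs; the gripper's body (76 mm by 85 mm) begins 54 mm behind the grasp point. The pads swing forward as they close: fully open they stand 13 mm farther back than shut.
Start: joints at [1.208, 0.126, -0.04, 1.405, 0, 1.571], TCP at [186.312, 490.812, 253.295] pointing down, gripper open.
Joint ranges: [-2.72, 2.72], [-0.95, 1.95], [-1.27, 1.35], [-1.78, 2.02], [-1.46, 1.47], [-3.14, 3.14]. Speed limits (rad/s): [2.39, 2.39, 3.01, 3.14, 3.14, 3.14].

INTERFACE

Orientations are given as a unit quaternion [w, x, y, z].
In Python, from plant import get_obs, get_image, get_calibration, manip gives the robot as it stands. The module is installed in compiled form; this text tells all that it offers.
- The arm moves only by the tool drive_tool, never from a script. Its argument "targets" is a list of rows, each an object with "translation": the shift along the world's x, y, z normalised to -1 to 1, where 1 is 0.25 m, a list of three; "dr": the turn, a rotation vector about the world's x, y, z normalised to -1 to 1, where 1 is pi rad, a list of three; "grip": the opening, from 0 (shut) to 1 (fully open). A call has 1 to 8 rows; each row is the pose to reach, as a shift and turn from the pose commanded when the call began, turning the shorter way round; what a row does not reach only later rows make up. A row lasts 1/8 s, in which the tool goes at most 62.5 mm and 10.7 degrees, less where a joint would pass 70% of its speed; a pose out of reach is approached as far as the arm can. A call with a number of a shift or a turn outside -1 to 1 is refused whole. A call with a gripper value outside its range is refused whole. The fingers move at their own pace and stop on an object; "grip_force" is the grip in N (left out, the last holds). Time passes only in rows, so rows that repeat a pose let the fingers close. It gives the time, the measured TCP pose, the force, the opening and the grip force at its end, in the units of the state.
- get_obs(): the state, without advancing time (a new reading comes with each control period).
- get_image(name): name is "scene" or "top" or "wrist"; returns the picture (420x560x3 uint8, red, green, blue); there is no depth.
- get_calibration(name): a dict with "fx", "fy", "cx", "cy" (pixels), "k1" (the pictures are not rectified: a ray, as slopes to the right and down, at radius r is drawn at 1 + k1 r^2 times it, then the intrinsics apply), "world_from_camera" (4x4, takes a point from camera to world coordinates). Camera axes: x right, y down, z forward; pixel columns grow to the right and rows downward; lengths in mm; the calibration is good to about 2 mm. A picture is of the moment at which its call begins: read the wrist's pose just before it. get_calibration takes no time and is no camera call; for the wrist camera it gives the pose at the moment of the call.
- manip.job_done(): hands the job in; it is judged then, once.
The state is a dict: "t": time; "joint_positions": joint angles; "dq": joint speeds; "effort": joint torques, N m; "ee_pos": TCP position; "orientation": TCP orientation; "force": force on the tool from outside, world axes, zero at the start; "wrist_torque": the same for the moment, N m; "gripper_width": finger opening in mm; "grip_force": force on a finger pad.
Only numpy, scipy, OpenCV 4.12 (cv2) and the standard library are available. Lean on these libraries where they do the work, as an engineer would, in place of code of your own. Each camera call takes 0.05 s, during which the arm holds its last target. There are 200 camera calls.

TASK

The laptop battery packs on the repair bench carry coloured test tags. Set the pack with the green tag down in the green pass nest and the pack with the red tag in the red reject nest, each lying flat with its tag up, fully inside the four corner brackets and lengthwise along the nest; lower them gently, do not drop them. The pack with the blue tag is not tested yet and is not part of this job.

Things in the scene. Friction and masses are not known exactly. Their poses are not given: they have to be found in the camera images.
- pack_green: Black plastic laptop battery pack, a block 110 mm long (x), 44 mm wide (y), 22 mm high, about 180 g, with a green tag 36 x 30 mm in the middle of its top. Origin: centre of its underside; z up. Lies flat on the bench, tag up, long sides free to grasp across the 44 mm from above. Belongs in the green nest. A third pack of the same shape, with a blue tag, lies nearby and is not listed.
- pack_red: Black plastic laptop battery pack, a block 110 mm long (x), 44 mm wide (y), 22 mm high, about 180 g, with a red tag 36 x 30 mm in the middle of its top. Origin: centre of its underside; z up. Lies flat on the bench, tag up, long sides free to grasp across the 44 mm from above. Belongs in the red nest.
- nest_pass: Pass nest fixed to the bench: green plate 150 mm (x) x 84 mm (y), 4 mm thick, with grey L-shaped corner brackets whose tops are 18 mm above the bench. They enclose a pocket 130 x 64 mm (10 mm play round a pack); the long sides are open over the middle 80 mm, for fingers. Origin: centre of the plate's underside, at bench height; z up. A pack in it may point either way.
- nest_reject: Reject nest fixed to the bench: red plate 150 mm (x) x 84 mm (y), 4 mm thick, with grey L-shaped corner brackets whose tops are 18 mm above the bench. They enclose a pocket 130 x 64 mm (10 mm play round a pack); the long sides are open over the middle 80 mm, for fingers. Origin: centre of the plate's underside, at bench height; z up. A pack in it may point either way.

How it is judged (in metres and radians):
At the end, for the whole second after the job is handed in: Green-tagged pack in the green nest and red-tagged pack in the red nest, each flat on the plate (within 4 mm), tag up (tilt under 0.1 rad), centred within 14 mm along and across, lengthwise within 0.26 rad either way round, and at rest (x of pack_green in the frame of nest_pass between -0.014 and 0.014 m and y of pack_green in the frame of nest_pass between -0.014 and 0.014 m and z of pack_green in the frame of nest_pass between 0 and 0.008 m and angle between each of pack_green, pack_red's own z axis and vertical below 0.1 rad and angle between the x axis of pack_green and the x axis of nest_pass, either way round below 0.26 rad and linear speed of each of pack_green, pack_red below 0.02 m/s and x of pack_red in the frame of nest_reject between -0.014 and 0.014 m and y of pack_red in the frame of nest_reject between -0.014 and 0.014 m and z of pack_red in the frame of nest_reject between 0 and 0.008 m and angle between the x axis of pack_red and the x axis of nest_reject, either way round below 0.26 rad); the robot touches nothing.
It fails at once if the green-tagged pack is dropped or thrown into a nest (faster than 0.8 m/s within 60 mm above a nest) ((horizontal distance between pack_green and nest_pass below 0.06 m and z of pack_green in the frame of nest_pass below 0.06 m and linear speed of pack_green above 0.8 m/s) or (horizontal distance between pack_green and nest_reject below 0.06 m and z of pack_green in the frame of nest_reject below 0.06 m and linear speed of pack_green above 0.8 m/s)).
It fails at once if the red-tagged pack is dropped or thrown into a nest (faster than 0.8 m/s within 60 mm above a nest) ((horizontal distance between pack_red and nest_pass below 0.06 m and z of pack_red in the frame of nest_pass below 0.06 m and linear speed of pack_red above 0.8 m/s) or (horizontal distance between pack_red and nest_reject below 0.06 m and z of pack_red in the frame of nest_reject below 0.06 m and linear speed of pack_red above 0.8 m/s)).
It also fails if it takes over 48 s, if anything falls off the work surface, if the arm or the gripper's body presses on something with over 40 N, if the wrist force passes 120 N, or if a joint passes its speed limit or range.

## Working session

There is one attempt and no reset: what is moved stays moved. The work goes in short steps, Python scripts to look and compute and a tool call to move; the robot and the scene stay as the last step left them, time stands still between calls to the robot, and variables do not carry over. Pictures are saved under pics/ and viewed, at most 10 in all, crops included, and the job is handed in when it is done.

Besides the shell and the picture viewer there is one more tool, called after "Emit:" as name(argument=value, ...) on one line, values as JSON. drive_tool: Moves the arm, as the interface text tells. Its arguments: {"type":"object","properties":{"targets":{"type":"array"},"grip_force":{"type":"number"}},"required":["targets"]}

```bash
mkdir -p pics
cat > h.py <<'E'
import numpy as np, cv2
from plant import get_obs,get_image,get_calibration,manip
def ray(c,u,v):
    K=np.array([[c["fx"],0,c["cx"]],[0,c["fy"],c["cy"]],[0,0,1.]])
    p=cv2.undistortPoints(np.array([[[u,v]]],float),K,np.array([c["k1"],0,0,0.]))[0,0]
    T=np.array(c["world_from_camera"]); return T[:3,3],T[:3,:3]@[p[0],p[1],1]
def pt(c,u,v,z):
    o,d=ray(c,u,v); return o+d*(z-o[2])/d[2]
E
python3 - <<'E'
from h import *
print(get_obs()); c=get_calibration("top"); print(c)
im=get_image("top"); cv2.imwrite("pics/top.png",cv2.resize(im[:,:,::-1],(800,600),interpolation=cv2.INTER_CUBIC)); np.save("top.npy",im)
E
```

```text
{'t': 0.0, 'joint_positions': array([ 1.20800594e+00,  1.26395079e-01, -4.06265257e-02,  1.40539502e+00,
       -6.81830964e-06,  1.57082611e+00]), 'dq': array([-0.00028334,  0.00015036,  0.00274415, -0.00121431, -0.00013314,
        0.00041311]), 'effort': array([-1.36221577e-03, -4.35910320e+01,  3.52927995e+01,  1.71802158e-02,
       -1.57478195e-05,  2.51596418e-06]), 'ee_pos': array([186.18219617, 490.47460053, 252.51205317]), 'orientation': array([-1.42787555e-04,  1.80416635e-01,  9.83589946e-01, -7.97474592e-04]), 'force': array([0.22304367, 0.67815119, 0.27508729]), 'wrist_torque': array([-0.03431213, -0.03603684, -0.00494965]), 'grip_force': 0.0, 'gripper_width': 85.19387310419404}
{'fx': 427.51299062061526, 'fy': 427.51299062061526, 'cx': 282.6115898948961, 'cy': 206.55361674673784, 'k1': -0.1267343727472337, 'world_from_camera': array([[-1.10952808e-02, -9.75887073e-01,  2.17993841e-01,
         3.66988541e+02],
       [-9.99936523e-01,  1.04009027e-02, -4.33255378e-03,
        -4.92924196e+00],
       [ 1.96075050e-03, -2.18028075e-01, -9.75940528e-01,
         8.90324545e+02],
       [ 0.00000000e+00,  0.00000000e+00,  0.00000000e+00,
         1.00000000e+00]])}
```

View pics/top.png

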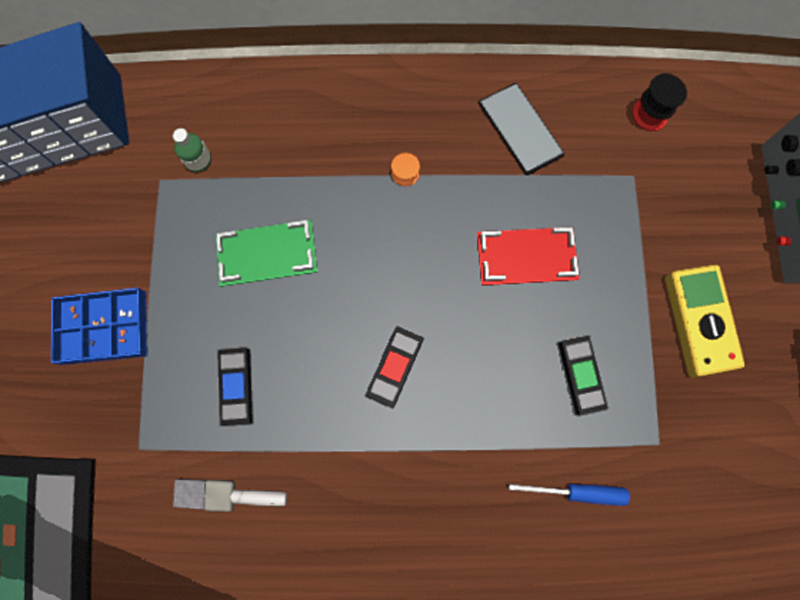

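The picture shows blue, red and green packs at about (234,386), (395,367) and (584,375), with the green nest at (267,252) and the red nest at (528,256). I'll measure them by colour.

Run:
```python
from h import *
c=get_calibration("top"); im=np.load("top.npy"); hsv=cv2.cvtColor(im,cv2.COLOR_RGB2HSV)
H,S,V=[hsv[...,i].astype(int) for i in range(3)]
s=.7
def rep(n,m,z,box):
    x0,y0,x1,y1=[int(a*s) for a in box]; mm=np.zeros_like(m); mm[y0:y1,x0:x1]=m[y0:y1,x0:x1]
    v,u=np.nonzero(mm); P=np.array([pt(c,a,b,z)[:2] for a,b in zip(u,v)],np.float32)
    (ct,sz,an)=cv2.minAreaRect(P); b=cv2.boxPoints((ct,sz,an)); e=[b[1]-b[0],b[2]-b[1]]; e=max(e,key=np.linalg.norm)
    print(n,len(P),np.round(ct,1),"mean",P.mean(0).round(1),np.round(sz,1),"long yaw",round(float(np.degrees(np.arctan2(e[1],e[0]))%180),1))
g=(abs(H-60)<15)&(S>120); r=((H<8)|(H>172))&(S>150); b=(abs(H-112)<15)&(S>120); 
rep("nestG",g,4,(200,205,335,300)); rep("nestR",r,4,(460,215,595,300))
for n,m,bx in (("G",g,(550,325,620,425)),("R",r,(355,315,430,415)),("B",b,(205,340,265,430))):
    rep("tag"+n,m,22,bx)
    d=(V<60); rep(" dark"+n,d,22,bx)
```

```text
nestG 2076 [633.8 201.1] mean [633.2 200.3] [ 82.9 148.5] long yaw 97.9
nestR 2124 [ 624.9 -197.2] mean [ 624.3 -196.3] [ 83.5 148.9] long yaw 92.6
tagG 260 [ 441.  -262.1] mean [ 441.9 -266.6] [36.8 39.7] long yaw 101.5
 darkG 476 [ 441.5 -262.8] mean [ 439.4 -257.3] [107.8  47.9] long yaw 10.7
tagR 274 [458.3   6.4] mean [458.2   6.4] [30.7 36.6] long yaw 156.2
 darkR 353 [457.3   6.2] mean [457.2   6.2] [ 43.  108.7] long yaw 155.9
tagB 295 [447.6 236.7] mean [432.  237.1] [34.3 71.3] long yaw 176.7
 darkB 487 [430.8 234.1] mean [428.6 230.4] [108.2  46.6] long yaw 3.9
```

Emit:
drive_tool(targets=[{"translation": [0.16, -0.2, -0.04], "dr": [0, 0, 0], "grip": 1}, {"translation": [0.32, -0.4, -0.08], "dr": [0, 0, 0], "grip": 1}, {"translation": [0.48, -0.6, -0.12], "dr": [0, 0, 0], "grip": 1}, {"translation": [0.64, -0.8, -0.16], "dr": [0, 0, 0], "grip": 1}, {"translation": [0.8, -1, -0.2], "dr": [0, 0, 0], "grip": 1}, {"translation": [0.8, -1, -0.2], "dr": [0, 0, 0], "grip": 1}, {"translation": [0.8, -1, -0.2], "dr": [0, 0, 0], "grip": 1}], grip_force=50)

```text
t: 0.92
ee_pos: [386.4, 240.3, 202.9]
orientation: [-0.0, 0.181, 0.983, -0.0]
force: [-0.3, 0.4, -0.3]
gripper_width: 85.5
grip_force: 0.0
```

Emit:
drive_tool(targets=[{"translation": [0.058, -0.19, -0.08], "dr": [0, 0, -0.018], "grip": 1}, {"translation": [0.115, -0.38, -0.16], "dr": [0, 0, -0.018], "grip": 1}, {"translation": [0.17, -0.57, -0.24], "dr": [0, 0, -0.018], "grip": 1}, {"translation": [0.23, -0.76, -0.33], "dr": [0, 0, -0.018], "grip": 1}, {"translation": [0.288, -0.938, -0.412], "dr": [0, 0, -0.018], "grip": 1}, {"translation": [0.288, -0.938, -0.412], "dr": [0, 0, -0.018], "grip": 1}, {"translation": [0.288, -0.938, -0.412], "dr": [0, 0, -0.018], "grip": 1}])

```text
t: 1.8
ee_pos: [458.3, 7.7, 100.5]
orientation: [-0.0, 0.207, 0.978, 0.0]
force: [0.7, 0.4, 0.5]
gripper_width: 85.5
grip_force: 0.0
```

Run:
```python
from h import *
o=get_obs(); print(o["t"],o["ee_pos"],o["orientation"],o["force"],o["joint_positions"])
im=get_image("wrist"); cv2.imwrite("pics/w1.png",im[:,:,::-1])
```

```text
1.8 [458.30278696   7.69343956 100.54209931] [-1.63664465e-04  2.07354881e-01  9.78265730e-01  2.98159032e-04] [0.70309369 0.35028022 0.45271468] [ 1.63947796e-02  4.89957389e-02 -4.63813139e-01  1.05817331e+00
  6.54365803e-04  4.34135333e-01]
```

View pics/w1.png

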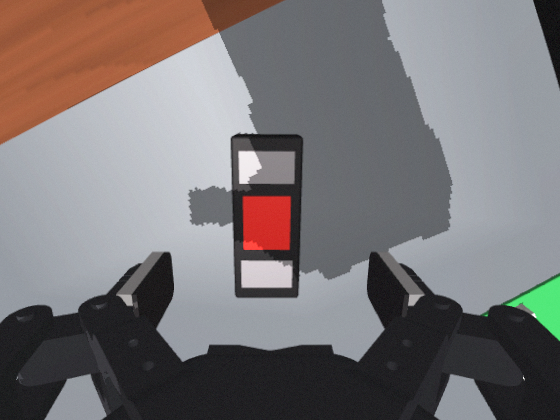

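The wrist view shows the red pack square to the fingers, with the tag centred at (267,222). I'll cross-check that position.

Run:
```python
from h import *
c=get_calibration("wrist")
for p in [(267,222),(267,136),(267,296)]: print(pt(c,*p,22).round(1))
```

```text
[458.2   5.6  22. ]
[408.4  27.7  22. ]
[507.4 -16.3  22. ]
```

Emit:
drive_tool(targets=[{"translation": [0, 0, -0.1], "dr": [0, 0, 0], "grip": 1}, {"translation": [0, 0, -0.2], "dr": [0, 0, 0], "grip": 1}, {"translation": [0, 0, -0.26], "dr": [0, 0, 0], "grip": 1}, {"translation": [0, 0, -0.296], "dr": [0, 0, 0], "grip": 1}, {"translation": [0, 0, -0.296], "dr": [0, 0, 0], "grip": 1}])

```text
t: 2.48
ee_pos: [458.2, 6.7, 26.2]
orientation: [-0.0, 0.208, 0.978, -0.0]
force: [-0.5, -1.5, 0.6]
gripper_width: 85.4
grip_force: 0.0
```

Both cameras agree, at (458, 6). Closing.

Emit:
drive_tool(targets=[{"translation": [0, 0, 0], "dr": [0, 0, 0], "grip": 0.5}, {"translation": [0, 0, 0], "dr": [0, 0, 0], "grip": 0.4}, {"translation": [0, 0, 0], "dr": [0, 0, 0], "grip": 0.3}, {"translation": [0, 0, 0], "dr": [0, 0, 0], "grip": 0.3}, {"translation": [0, 0, 0], "dr": [0, 0, 0], "grip": 0.3}, {"translation": [0, 0, 0], "dr": [0, 0, 0], "grip": 0.3}], grip_force=50)

```text
t: 3.22
ee_pos: [458.9, 6.2, 27.1]
orientation: [0.001, 0.208, 0.978, 0.0]
force: [-0.7, -0.7, 5.1]
gripper_width: 42.4
grip_force: 51.8
```

Emit:
drive_tool(targets=[{"translation": [0, 0, 0.06], "dr": [0, 0, 0], "grip": 0.3}, {"translation": [0, 0, 0.2], "dr": [0, 0, 0], "grip": 0.3}, {"translation": [0, 0, 0.36], "dr": [0, 0, 0], "grip": 0.3}, {"translation": [0, 0, 0.4], "dr": [0, 0, 0], "grip": 0.3}, {"translation": [0, 0, 0.4], "dr": [0, 0, 0], "grip": 0.3}])

```text
t: 3.85
ee_pos: [458.6, 6.3, 126.6]
orientation: [0.001, 0.208, 0.978, 0.0]
force: [-0.4, -0.8, -1.8]
gripper_width: 42.8
grip_force: 51.3
```

Emit:
drive_tool(targets=[{"translation": [0.08, -0.1, 0], "dr": [0, 0, -0.05], "grip": 0.3}, {"translation": [0.18, -0.22, 0], "dr": [0, 0, -0.1], "grip": 0.3}, {"translation": [0.28, -0.34, 0], "dr": [0, 0, -0.15], "grip": 0.3}, {"translation": [0.38, -0.46, 0], "dr": [0, 0, -0.2], "grip": 0.3}, {"translation": [0.48, -0.58, 0], "dr": [0, 0, -0.25], "grip": 0.3}, {"translation": [0.58, -0.7, 0], "dr": [0, 0, -0.3], "grip": 0.3}, {"translation": [0.64, -0.78, 0], "dr": [0, 0, -0.352], "grip": 0.3}, {"translation": [0.666, -0.812, 0], "dr": [0, 0, -0.352], "grip": 0.3}])

```text
t: 4.85
ee_pos: [624.4, -197.5, 123.6]
orientation: [-0.002, 0.691, 0.723, -0.001]
force: [0.3, 0.9, -1.8]
gripper_width: 42.9
grip_force: 51.3
```

Emit:
drive_tool(targets=[{"translation": [0, 0, -0.08], "dr": [0, 0, 0], "grip": 0.3}, {"translation": [0, 0, -0.14], "dr": [0, 0, 0], "grip": 0.3}, {"translation": [0, 0, -0.16], "dr": [0, 0, 0], "grip": 0.3}, {"translation": [0, 0, -0.16], "dr": [0, 0, 0], "grip": 0.3}])

```text
t: 5.35
ee_pos: [624.4, -196.2, 86.0]
orientation: [-0.0, 0.69, 0.723, -0.0]
force: [-0.6, -0.3, -2.6]
gripper_width: 42.8
grip_force: 51.3
```

Run:
```python
from h import *
o=get_obs(); print(o["t"],o["ee_pos"],o["orientation"],o["force"],o["gripper_width"])
c=get_calibration("wrist");im=get_image("wrist"); cv2.imwrite("pics/w2.png",im[:,:,::-1]); np.save("w2.npy",im)
import pickle; pickle.dump(c,open("w2.pkl","wb"))
```

```text
5.35 [ 624.40608    -196.21861532   85.95707115] [-4.26700758e-04  6.90401632e-01  7.23426133e-01 -1.88215064e-04] [-0.57829463 -0.31986554 -2.60680218] 42.773289175246795
```

View pics/w2.png

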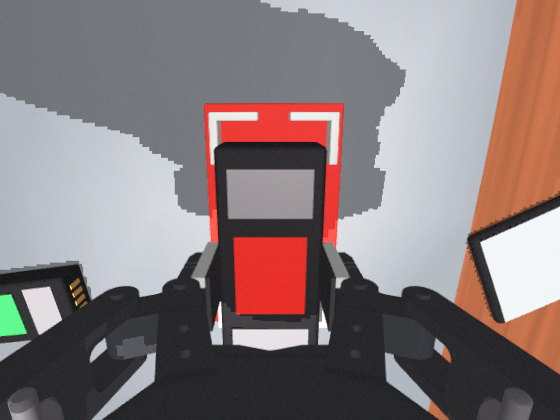

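The pack hangs level and square over the red nest; the far plate corners are at (205,104) and (343,104). I'll check the far plate edge and the pack's far end numerically.

Run:
```python
from h import *
import pickle; c=pickle.load(open("w2.pkl","rb"))
a,b=pt(c,205,104,4),pt(c,343,104,4); print(a.round(1),b.round(1),((a+b)/2).round(1))
y=np.radians(92.6); print("nest plate far ends expected", [624.7-75*np.cos(y)*s for s in(1,-1)],[-196.8+75*np.sin(y)*s for s in(1,-1)])
for p in [(218,146),(325,146),(270,276)]: print(pt(c,*p,82).round(1))
```

```text
[ 581.4 -126.4    4. ] [ 663.8 -122.4    4. ] [ 622.6 -124.4    4. ]
nest plate far ends expected [np.float64(628.102224109694), np.float64(621.2977758903061)] [np.float64(-121.8772072656964), np.float64(-271.72279273430365)]
[ 601.3 -143.    82. ]
[ 641.9 -141.    82. ]
[ 623.6 -196.4   82. ]
```

Emit:
drive_tool(targets=[{"translation": [0, -0.006, -0.06], "dr": [0, 0, 0], "grip": 0.3}, {"translation": [0, -0.006, -0.12], "dr": [0, 0, 0], "grip": 0.3}, {"translation": [0, -0.006, -0.17], "dr": [0, 0, 0], "grip": 0.3}, {"translation": [0, -0.006, -0.2], "dr": [0, 0, 0], "grip": 0.3}, {"translation": [0, -0.006, -0.212], "dr": [0, 0, 0], "grip": 0.3}, {"translation": [0, -0.006, -0.22], "dr": [0, 0, 0], "grip": 0.3}, {"translation": [0, -0.006, -0.22], "dr": [0, 0, 0], "grip": 0.3}])

```text
t: 6.28
ee_pos: [625.1, -198.3, 31.6]
orientation: [0.0, 0.691, 0.723, 0.0]
force: [-0.1, 0.7, -1.9]
gripper_width: 43.0
grip_force: 51.4
```

Emit:
drive_tool(targets=[{"translation": [0, 0, -0.003], "dr": [0, 0, 0], "grip": 0.3}, {"translation": [0, 0, -0.006], "dr": [0, 0, 0], "grip": 0.3}, {"translation": [0, 0, -0.006], "dr": [0, 0, 0], "grip": 0.3}])

```text
t: 6.65
ee_pos: [625.2, -198.3, 31.2]
orientation: [0.001, 0.691, 0.723, 0.0]
force: [-2.7, 1.8, 6.4]
gripper_width: 42.7
grip_force: 52.1
```

Emit:
drive_tool(targets=[{"translation": [0, 0, 0], "dr": [0, 0, 0], "grip": 0.6}, {"translation": [0, 0, 0], "dr": [0, 0, 0], "grip": 0.8}, {"translation": [0, 0, 0], "dr": [0, 0, 0], "grip": 0.9}, {"translation": [0, 0, 0.1], "dr": [0, 0, 0], "grip": 0.9}, {"translation": [0, 0, 0.25], "dr": [0, 0, 0], "grip": 1}, {"translation": [0, 0, 0.4], "dr": [0, 0, 0], "grip": 1}, {"translation": [0, 0, 0.4], "dr": [0, 0, 0], "grip": 1}])

```text
t: 7.52
ee_pos: [626.7, -198.8, 133.6]
orientation: [0.003, 0.691, 0.723, 0.001]
force: [0.5, -0.2, -0.0]
gripper_width: 85.6
grip_force: 0.0
```

Run:
```python
from h import *
im=get_image("wrist"); cv2.imwrite("pics/w3.png",im[:,:,::-1])
```

```text
(no output)
```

View pics/w3.png

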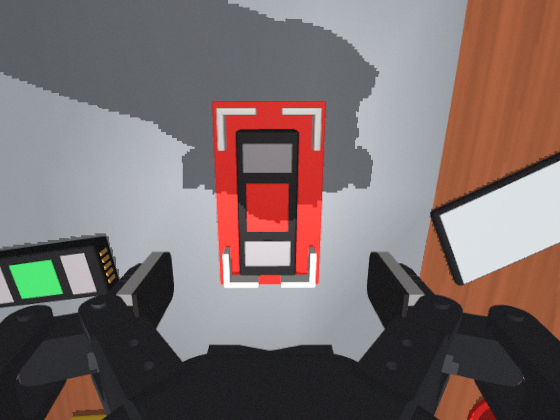

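The red pack sits centred inside the brackets, tag at (267,207). On to the green pack.

Emit:
drive_tool(targets=[{"translation": [-0.08, -0.03, 0], "dr": [0, 0, -0.056], "grip": 1}, {"translation": [-0.18, -0.068, 0], "dr": [0, 0, -0.113], "grip": 1}, {"translation": [-0.28, -0.105, 0], "dr": [0, 0, -0.17], "grip": 1}, {"translation": [-0.38, -0.143, 0], "dr": [0, 0, -0.226], "grip": 1}, {"translation": [-0.48, -0.18, -0.03], "dr": [0, 0, -0.283], "grip": 1}, {"translation": [-0.58, -0.218, -0.06], "dr": [0, 0, -0.34], "grip": 1}, {"translation": [-0.67, -0.25, -0.09], "dr": [0, 0, -0.396], "grip": 1}, {"translation": [-0.731, -0.274, -0.12], "dr": [0, 0, -0.453], "grip": 1}])

```text
t: 8.57
ee_pos: [440.3, -266.5, 98.1]
orientation: [-0.001, 0.996, 0.093, -0.001]
force: [-0.1, -0.1, 0.2]
gripper_width: 85.6
grip_force: 0.0
```

Emit:
drive_tool(targets=[{"translation": [0, 0, 0], "dr": [0, 0, 0], "grip": 1}, {"translation": [0, 0, 0], "dr": [0, 0, 0], "grip": 1}])

```text
t: 8.82
ee_pos: [442.3, -266.5, 99.4]
orientation: [-0.0, 0.995, 0.098, -0.0]
force: [-0.3, 0.3, 0.7]
gripper_width: 85.3
grip_force: 0.0
```

Run:
```python
from h import *
o=get_obs(); print(o["ee_pos"],o["orientation"])
c=get_calibration("wrist");im=get_image("wrist"); cv2.imwrite("pics/w4.png",im[:,:,::-1])
hsv=cv2.cvtColor(im,cv2.COLOR_RGB2HSV); m=(abs(hsv[...,0].astype(int)-60)<15)&(hsv[...,1]>120)
n,l,s,ce=cv2.connectedComponentsWithStats(m.astype(np.uint8))
for i in range(1,n):
    if s[i,4]>300:
        v,u=np.nonzero(l==i); P=np.array([pt(c,a,b,22)[:2] for a,b in zip(u,v)],np.float32); print(s[i],ce[i].round(),P.mean(0),cv2.minAreaRect(P))
```

```text
[ 442.34720947 -266.51877894   99.44714495] [-2.14796912e-04  9.95189865e-01  9.79646712e-02 -1.02808006e-04]
[ 248  193   49   55 2629] [272. 220.] [ 442.34558 -268.02838] ((441.95428466796875, -268.1210021972656), (36.3170051574707, 30.563745498657227), 11.288914680480957)
```

View pics/w4.png

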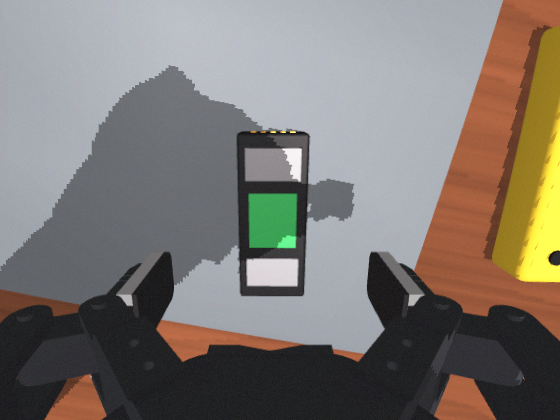

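The green pack is centred between the fingers, with its tag at (272,220), which is (442,-268) in world mm, and its yaw matches. Descending.

Emit:
drive_tool(targets=[{"translation": [0, -0.004, -0.1], "dr": [0, 0, 0], "grip": 1}, {"translation": [0, -0.004, -0.2], "dr": [0, 0, 0], "grip": 1}, {"translation": [0, -0.004, -0.26], "dr": [0, 0, 0], "grip": 1}, {"translation": [0, -0.004, -0.292], "dr": [0, 0, 0], "grip": 1}, {"translation": [0, -0.004, -0.292], "dr": [0, 0, 0], "grip": 1}])

```text
t: 9.5
ee_pos: [442.2, -267.5, 26.6]
orientation: [-0.0, 0.995, 0.097, -0.0]
force: [0.7, -0.5, -0.2]
gripper_width: 85.4
grip_force: 0.0
```

Emit:
drive_tool(targets=[{"translation": [0, 0, 0], "dr": [0, 0, 0], "grip": 0.5}, {"translation": [0, 0, 0], "dr": [0, 0, 0], "grip": 0.4}, {"translation": [0, 0, 0], "dr": [0, 0, 0], "grip": 0.3}, {"translation": [0, 0, 0], "dr": [0, 0, 0], "grip": 0.3}, {"translation": [0, 0, 0], "dr": [0, 0, 0], "grip": 0.3}, {"translation": [0, 0, 0], "dr": [0, 0, 0], "grip": 0.3}], grip_force=50)

```text
t: 10.25
ee_pos: [442.6, -268.0, 27.7]
orientation: [0.001, 0.995, 0.096, 0.001]
force: [-1.2, 0.7, 5.7]
gripper_width: 42.9
grip_force: 52.3
```

Emit:
drive_tool(targets=[{"translation": [0, 0, 0.06], "dr": [0, 0, 0], "grip": 0.3}, {"translation": [0, 0, 0.2], "dr": [0, 0, 0], "grip": 0.3}, {"translation": [0, 0, 0.36], "dr": [0, 0, 0], "grip": 0.3}, {"translation": [0, 0, 0.4], "dr": [0, 0, 0], "grip": 0.3}, {"translation": [0, 0, 0.4], "dr": [0, 0, 0], "grip": 0.3}])

```text
t: 10.88
ee_pos: [442.2, -267.8, 127.1]
orientation: [0.0, 0.995, 0.096, 0.0]
force: [-0.1, -0.1, -2.6]
gripper_width: 42.6
grip_force: 51.6
```

Emit:
drive_tool(targets=[{"translation": [0.04, 0.1, 0], "dr": [0, 0, 0.03], "grip": 0.3}, {"translation": [0.1, 0.25, 0], "dr": [0, 0, 0.06], "grip": 0.3}, {"translation": [0.16, 0.4, 0], "dr": [0, 0, 0.1], "grip": 0.3}, {"translation": [0.22, 0.56, 0], "dr": [0, 0, 0.14], "grip": 0.3}, {"translation": [0.28, 0.7, 0], "dr": [0, 0, 0.18], "grip": 0.3}, {"translation": [0.34, 0.85, 0], "dr": [0, 0, 0.22], "grip": 0.3}, {"translation": [0.38, 0.94, 0], "dr": [0, 0, 0.24], "grip": 0.3}])

```text
t: 11.75
ee_pos: [536.4, -30.9, 124.6]
orientation: [-0.001, 0.889, 0.458, -0.001]
force: [-0.1, 0.6, -1.7]
gripper_width: 43.0
grip_force: 51.6
```

Emit:
drive_tool(targets=[{"translation": [0.06, 0.15, 0], "dr": [0, 0, 0.04], "grip": 0.3}, {"translation": [0.12, 0.3, 0], "dr": [0, 0, 0.08], "grip": 0.3}, {"translation": [0.18, 0.45, 0], "dr": [0, 0, 0.12], "grip": 0.3}, {"translation": [0.24, 0.6, 0], "dr": [0, 0, 0.16], "grip": 0.3}, {"translation": [0.31, 0.75, 0], "dr": [0, 0, 0.2], "grip": 0.3}, {"translation": [0.36, 0.86, 0], "dr": [0, 0, 0.241], "grip": 0.3}, {"translation": [0.386, 0.933, 0], "dr": [0, 0, 0.241], "grip": 0.3}, {"translation": [0.386, 0.933, 0], "dr": [0, 0, 0.241], "grip": 0.3}])

```text
t: 12.75
ee_pos: [633.1, 201.3, 125.1]
orientation: [-0.001, 0.659, 0.752, -0.001]
force: [-1.0, -0.2, -1.2]
gripper_width: 43.1
grip_force: 51.5
```

Emit:
drive_tool(targets=[{"translation": [0, 0, -0.08], "dr": [0, 0, 0], "grip": 0.3}, {"translation": [0, 0, -0.14], "dr": [0, 0, 0], "grip": 0.3}, {"translation": [0, 0, -0.16], "dr": [0, 0, 0], "grip": 0.3}, {"translation": [0, 0, -0.16], "dr": [0, 0, 0], "grip": 0.3}])

```text
t: 13.25
ee_pos: [633.3, 200.1, 86.5]
orientation: [-0.0, 0.659, 0.752, -0.0]
force: [-0.9, -0.3, -0.9]
gripper_width: 42.8
grip_force: 51.6
```

Run:
```python
from h import *
import pickle
o=get_obs(); print(o["ee_pos"],o["orientation"],o["force"])
c=get_calibration("wrist");im=get_image("wrist"); cv2.imwrite("pics/w5.png",im[:,:,::-1]); pickle.dump(c,open("w5.pkl","wb"))
```

```text
[633.25725098 200.05220568  86.52478965] [-1.96423836e-04  6.58669666e-01  7.52432123e-01 -3.64197917e-04] [-0.86023397 -0.32241277 -0.86372801]
```

View pics/w5.png

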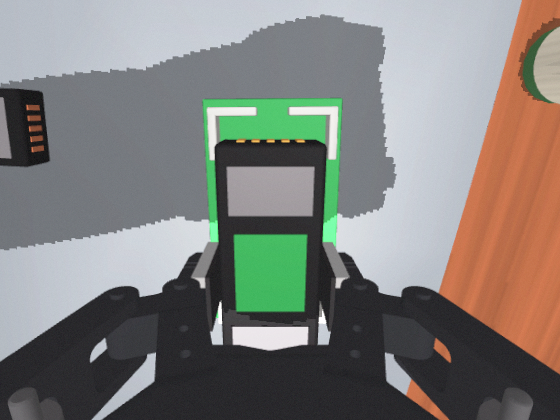

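The view matches the red case: plate corners at (204,99) and (342,99), pack square over the nest. Lowering.

Emit:
drive_tool(targets=[{"translation": [0, 0, -0.06], "dr": [0, 0, 0], "grip": 0.3}, {"translation": [0, 0, -0.12], "dr": [0, 0, 0], "grip": 0.3}, {"translation": [0, 0, -0.17], "dr": [0, 0, 0], "grip": 0.3}, {"translation": [0, 0, -0.2], "dr": [0, 0, 0], "grip": 0.3}, {"translation": [0, 0, -0.212], "dr": [0, 0, 0], "grip": 0.3}, {"translation": [0, 0, -0.22], "dr": [0, 0, 0], "grip": 0.3}, {"translation": [0, 0, -0.225], "dr": [0, 0, 0], "grip": 0.3}, {"translation": [0, 0, -0.225], "dr": [0, 0, 0], "grip": 0.3}])

```text
t: 14.3
ee_pos: [633.8, 200.6, 31.8]
orientation: [0.0, 0.658, 0.753, 0.0]
force: [-3.5, -1.4, 5.1]
gripper_width: 42.7
grip_force: 52.2
```

In contact with the plate. Releasing.

Emit:
drive_tool(targets=[{"translation": [0, 0, 0], "dr": [0, 0, 0], "grip": 0.6}, {"translation": [0, 0, 0], "dr": [0, 0, 0], "grip": 0.8}, {"translation": [0, 0, 0], "dr": [0, 0, 0], "grip": 0.9}, {"translation": [0, 0, 0.1], "dr": [0, 0, 0], "grip": 0.9}, {"translation": [0, 0, 0.25], "dr": [0, 0, 0], "grip": 1}, {"translation": [0, 0, 0.4], "dr": [0, 0, 0], "grip": 1}, {"translation": [0, 0, 0.4], "dr": [0, 0, 0], "grip": 1}])

```text
t: 15.18
ee_pos: [635.5, 201.2, 134.4]
orientation: [0.002, 0.658, 0.753, 0.003]
force: [0.1, -0.2, 0.1]
gripper_width: 85.2
grip_force: 0.0
```

Emit:
drive_tool(targets=[{"translation": [-0.2, 0, 0.1], "dr": [0, 0, 0], "grip": 1}, {"translation": [-0.4, 0, 0.2], "dr": [0, 0, 0], "grip": 1}, {"translation": [-0.6, 0, 0.3], "dr": [0, 0, 0], "grip": 1}, {"translation": [-0.8, 0, 0.4], "dr": [0, 0, 0], "grip": 1}, {"translation": [-0.9, 0, 0.4], "dr": [0, 0, 0], "grip": 1}, {"translation": [-0.9, 0, 0.4], "dr": [0, 0, 0], "grip": 1}])

```text
t: 15.92
ee_pos: [407.3, 200.5, 230.5]
orientation: [0.0, 0.658, 0.753, 0.0]
force: [0.9, 0.6, -0.0]
gripper_width: 85.1
grip_force: 0.0
```

Run:
```python
from h import *
im=get_image("top"); cv2.imwrite("pics/top2.png",cv2.resize(im[:,:,::-1],(800,600),interpolation=cv2.INTER_CUBIC))
```

```text
(no output)
```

View pics/top2.png

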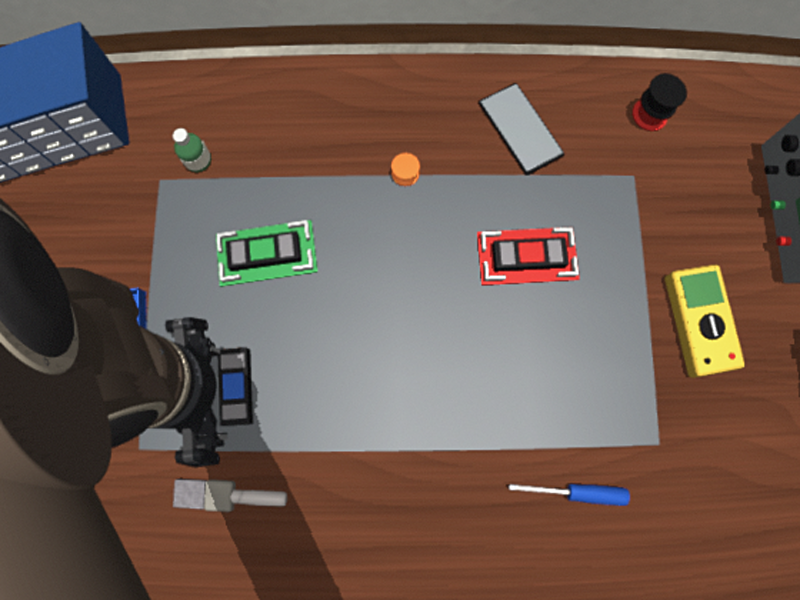

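Both packs lie flat inside their nests, green at (262,249) and red at (530,253), and the blue pack is still at (234,386). The arm is clear of everything.

```bash
python3 -c "
from plant import manip
print(manip.job_done())"
```

```text
the job is handed in; nothing more can be done
None
```

The job is handed in: in the last picture the green-tagged pack lies in the green nest and the red-tagged pack in the red nest, both tag up inside the brackets, with the blue pack untouched (about 16 s of the 48 s used; no verdict was returned).

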